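Snap the lid onto the cocoa tin with the tart tamper

ROBOT

A 7-joint arm with a two-finger parallel gripper is mounted at the origin on the work surface. World frame = base frame: x ahead of the robot, y to its left, z up, the work surface at z = 0. Lengths are in m, angles in rad, forces in N, time in s.
With the tool pointing down it reaches from about 0.4 to 0.85 m from the base axis. Payload 10.4 kg.
Tool frame: the origin (TCP) lies between the finger pads; the fingertips stand manip.tcp_to_tips ahead of it and the grasp point (between the pads) lies 2 mm behind it (manip.tcp_to_tips is the distance from the TCP to the fingertips, in m); y points along the fingers, z is the direction in which the jaws open and shut, and the axes are right-handed (so a half turn about y gives the same grasp; the last joint's range is limited). The gripper opens to 85 mm and grips with 20 to 120 N. Pads are 22 mm wide; open, the fingers measure 114 mm over their backs; the gripper's body (76 mm by 85 mm) begins 54 mm behind the grasp point. The pads swing forward as they close: fully open they stand 13 mm farther back than shut.
Start: joints at [-1.168, 0.332, -0.065, 1.46, 0.022, 1.35, -0.088], TCP at [0.258, 0.569, 0.248] pointing down, gripper open.
Joint ranges: [-2.6, 2.6], [-0.5, 2.12], [-1.47, 1.34], [0.16, 2.42], [-1.27, 4.41], [0.06, 2.06], [-2.6, 2.6]. Speed limits (rad/s): [2.22, 2.22, 2.79, 2.79, 3.14, 3.14, 3.14].

INTERFACE

Orientations are given as a unit quaternion [x, y, z, w].
In Python, from workcell import manip gives the robot as it stands. The module is installed in compiled form; this text tells all that it offers.
- The arm moves only by the tool move_arm, never from a script. Its argument "increments" is a list of rows, each an object with "offset": the shift along the tool's x, y, z in m, a list of three; "yaw": the turn about the tool's y in degrees; "jaw": the closure in counts, from 0 (fully open) to 255 (shut). In form: [{"offset": [tx, ty, tz], "yaw": yaw, "jaw": jaw}, ...]. A call has 1 to 10 rows; each row is the pose to reach, as a shift and turn from the pose measured when the call began, along the tool's axes at that moment; what a row does not reach only later rows make up. A row lasts 1/12 s, in which the tool goes at most 41.7 mm and 7.16 degrees, less where a joint would pass 70% of its speed; a pose out of reach is approached as far as the arm can. A call with a gripper value outside its range is refused whole. The fingers move at their own pace and stop on an object; "squeeze" is the grip in N (left out, the last holds). Time passes only in rows, so rows that repeat a pose let the fingers close. It gives the time, the measured TCP pose, the force and the opening at its end, in the units of the state.
- manip.get_obs(): the state, without advancing time (a new reading comes with each control period).
- manip.camera(name): name is "side" or "top" or "wrist"; returns a dict with "pixels" (384x512x3 uint8, red, green, blue), "depth" (384x512 float32, m along the optical axis (not along the pixel's ray), 0 where there is no reading), "intrinsics" (3x3 intrinsics, pixels), "R" (3x3) and "t" (3): a world point X has camera coordinates R X + t; the wrist camera has in their place "mount" (4x4, takes a point from camera to tool coordinates, whose origin is the TCP and whose axes are the tool frame's). Camera axes: x right, y down, z forward; pixel columns grow to the right and rows downward; lengths in m; the calibration is good to about 2 mm. A picture is of the moment at which its call begins: read the wrist's pose just before it.
- manip.hand_in(): hands the job in, once; it reports no verdict.
Trained networks look in a picture, given as the dict that the camera call returned (one of the last four; its "shot" number tells which), for a name from the list of things; names that differ only in an ending like _2 or _b are one class to them, and where a whole thing is asked for, a point or a joint stands for the part that bears it (a point fixed in the world has none). Each returns a list of dicts, best first, with "confidence" (0 to 1); they miss things now and then, are a little off and sometimes report something else, mostly with a low value. They report only what shows in the picture. A call takes as long as a camera call. They do not tell look-alikes from the thing itself.
- manip.recognise(picture, query): "bbox" ([left, top, right, bottom] in pixels, round what is visible of it).
- manip.spot_point(picture, query): "centre" ([column, row] in pixels: a listed point, or the origin of a listed thing).
The state is a dict: "clock": time; "joint_pos": joint angles; "joint_velocities": joint speeds; "tau": joint torques, N m; "position": TCP position; "ee_rot": TCP orientation; "ft_force": force on the tool from outside, world axes, zero at the start; "torque": the same for the moment, N m; "grip_width": opening from 0.0 (shut) to 1.0 (fully open).
Only numpy, scipy, OpenCV 4.12 (cv2) and the standard library are available. Lean on these libraries where they do the work, as an engineer would, in place of code of your own. Each camera call takes 0.05 s, during which the arm holds its last target. There are 200 camera calls.

TASK

The press-in lid of the low cocoa tin is only resting loosely in its mouth and stands proud. Pick up the wooden tamper and, holding it, press its foot straight down on the lid until the lid snaps fully home; do not touch the tin with the gripper, leave the tin upright where it stands and do not knock the small glass jar. Then stand the tamper upright on the table again and let go.

Things in the scene. Friction and masses are not known exactly. Their poses are not given: they have to be found in the camera images.
- tamper: Loose wooden pusher, round about its z axis, standing upright on the table on its flat foot. Foot: a disc 54 mm in diameter and 20 mm high; above it a straight round handle 30 mm in diameter, reaching up to 144 mm above the underside. About 0.15 to 0.31 kg. Origin: centre of the foot's underside; z points up along the handle. Nothing else looks like it: the rolling pin lies on a foil board.
- tin: Loose low round metal tin, 86 mm in diameter, its rim 75 mm above its underside, about 0.4 to 0.7 kg, standing on the table. A round steel lid 78 mm in diameter lies centred on its axis: at the start the flat top of the lid is 88 mm above the tin's underside (10 mm gap under the lid's flange), fully home it is 78 mm above it. Origin: centre of the tin's underside; z points up. (The taller tin, 128 mm high, is shut already and has no part in this.)
- lid (a joint): How far the lid has been pressed into the tin, in m: 0 standing proud as at the start, 0.010 fully home with its flange on the rim. It slides straight along the tin's axis and cannot cock. It resists with up to about 7 N, and springs back if let go before about 0.006; past that it snaps home by itself and stays there against a hard stop.
- jar: Loose small closed glass jar with a white cap, 68 mm in diameter and 84 mm high, 0.35 kg, standing between the tin and the tamper, to be left alone. Origin: centre of its underside; z points up.
There are look-alikes about, which are no part of the job. Leave any pink or red look-alike of the tamper alone.

How it is judged:
By the outcome, as a careful person would: the job done as asked, in the order asked, and still so for the second after the job is handed in, with the robot touching nothing.
It also fails if it takes over 58 s, if anything falls off the work surface, if the arm or the gripper's body presses on something with over 40 N, if the wrist force passes 120 N, or if a joint passes its speed limit or range.

## Working session

There is one attempt and no reset: what is moved stays moved. The work goes in short steps, Python scripts to look and compute and a tool call to move; the robot and the scene stay as the last step left them, time stands still between calls to the robot, and variables do not carry over. Pictures are saved under pics/ and viewed, about 8 in all and at most 12, crops included, and the job is handed in when it is done.

Besides the shell and the picture viewer there is one more tool, called after "Call:" as name(argument=value, ...), one argument or row to a line, values as JSON. move_arm: Moves the arm, as the interface text tells. Its arguments: {"type":"object","properties":{"increments":{"type":"array","items":{"type":"object","properties":{"offset":{"type":"array","items":{"type":"number"}},"yaw":{"type":"number"},"jaw":{"type":"number"}}}},"squeeze":{"type":"number"}},"required":["increments"]}

```bash
mkdir -p pics; cat > h.py <<'E'
import numpy as np, cv2
from workcell import manip
def shot(n,f=None):
    p=manip.camera(n)
    if f: cv2.imwrite('pics/'+f,p['pixels'][:,:,::-1])
    return p
def cloud(p,pose=None):
    K=p['intrinsics'];d=p['depth'];v,u=np.mgrid[:d.shape[0],:d.shape[1]]
    c=np.stack([(u-K[0,2])/K[0,0]*d,(v-K[1,2])/K[1,1]*d,d],-1)
    if 'R' in p: return (c-p['t'])@p['R']
    from scipy.spatial.transform import Rotation as R
    t=c@p['mount'][:3,:3].T+p['mount'][:3,3]
    return t@R.from_quat(pose['ee_rot']).as_matrix().T+pose['position']
E
python3 - <<'E'
from h import *
o=manip.get_obs();print(o,manip.tcp_to_tips)
ps={n:shot(n,n+'0.png') for n in('top','side')}
cv2.imwrite('pics/both.png',cv2.resize(np.vstack([ps[n]['pixels'] for n in ps])[:,:,::-1],None,fx=.78,fy=.78))
for n,p in ps.items():
  C=cloud(p);np.save(n+'.npy',C)
  print(n,C[192,256],p['R'].round(2).tolist(),p['t'].round(3))
  for q in('tamper','tin','jar','lid'):
    for r in manip.recognise(p,q):
      b=np.array(r['bbox']).astype(int);u,v=(b[0]+b[2])//2,(b[1]+b[3])//2
      print(n,q,b,round(r['confidence'],2),C[v,u].round(3))
E
```

```text
{'clock': 0.0, 'joint_pos': array([-1.16760322,  0.33289661, -0.06468497,  1.46096212,  0.02160729,
        1.34988893, -0.08849993]), 'joint_velocities': array([ 1.11631256e-03,  1.02815392e-03, -8.56104720e-04, -9.15920665e-04,
        2.76109924e-03, -1.40768391e-03,  5.90076011e-05]), 'tau': array([-2.05964943e-04, -6.25435925e+01,  4.93380195e-02, -3.91602266e+01,
        1.63752283e-02,  9.67935717e-03,  5.63409543e-06]), 'position': array([0.25801898, 0.56886303, 0.2474905 ]), 'ee_rot': array([ 0.69165241, -0.1494842 ,  0.1493215 , -0.69063341]), 'ft_force': array([ 0.16201814, -0.56762344, -0.144932  ]), 'torque': array([ 0.04627992, -0.0097088 ,  0.01260355]), 'grip_width': 0.9986856604167664} 0.017
top [ 0.50599785 -0.00786295 -0.00194613] [[0.07, -1.0, 0.0], [-0.98, -0.07, -0.2], [0.2, 0.01, -0.98]] [-0.053  0.509  1.22 ]
top tamper [322 233 346 257] 0.82 [ 0.367 -0.206  0.114]
top tamper [332 151 361 182] 0.81 [ 0.568 -0.231  0.1  ]
top tamper [326 192 351 214] 0.7 [ 0.47  -0.211  0.117]
top tamper [362 186 391 212] 0.65 [ 0.488 -0.306  0.107]
top tamper [359 229 390 253]
[... 169 characters left out ...]
468 -0.213  0.14 ]
top lid [188 156 217 185] 0.88 [0.535 0.13  0.091]
top lid [328 190 350 213] 0.59 [ 0.47  -0.21   0.143]
side [0.51623914 0.08366597 0.00073472] [[0.96, -0.27, -0.01], [-0.18, -0.62, -0.76], [0.2, 0.74, -0.64]] [-0.476  0.141  0.865]
side tamper [296 278 326 349] 0.92 [ 0.492 -0.329  0.094]
side tamper [269 237 296 305] 0.89 [ 0.476 -0.233  0.089]
side tamper [227 295 259 366] 0.84 [ 0.384 -0.326  0.088]
side tamper [213 245 240 317] 0.76 [ 0.379 -0.227  0.087]
side tamper [322 235 351 304] 0.64 [ 0.569 -0.252  0.085]
side tin [238 141 275 190] 0.78 [0.52  0.095 0.073]
side jar [286 176 322 222] 0.6 [ 0.588 -0.044  0.068]
side lid [240 139 273 166] 0.83 [0.528 0.124 0.089]
```

View pics/both.png

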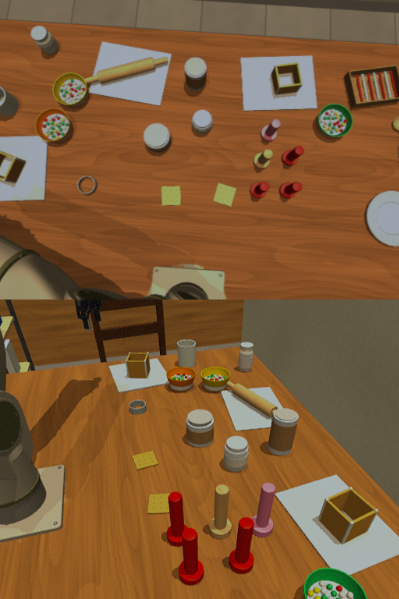

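The candidates for the tamper, as full-resolution top-image pixels, are:
- wooden/beige at (339,203)
- pink at (346,166)
- reds at (334,245), (375,199) and (374,241)
- the rolling pin at about (160,90), which lies on foil

The wooden one matches the description. The low tin is at (204,175), the tall tin at (250,92) and the jar at (259,157). Next I'll check a close crop and refine the positions.

```bash
python3 - <<'E'
from h import *
from scipy.spatial.transform import Rotation as R
from scipy.optimize import least_squares
a=cv2.imread('pics/top0.png')[130:280,170:420];b=cv2.imread('pics/side0.png')[130:380,190:400]
a=cv2.resize(a,None,fx=1.6,fy=1.6);b=cv2.resize(b,(400,476))
c=np.zeros((480,800,3),np.uint8);c[:240,:400]=a;c[:476,400:]=b;cv2.imwrite('pics/crop.png',c)
T=np.load('top.npy').reshape(-1,3);S=np.load('side.npy').reshape(-1,3)
def fit(P,r,g):
  f=least_squares(lambda x:np.hypot(P[:,0]-x[0],P[:,1]-x[1])-r,g,loss='soft_l1',f_scale=.002);return f.x.round(4),abs(f.fun).mean().round(4),len(P)
for nm,g,r,zl,zh,rt in(('wood',(.47,-.21),.015,.03,.135,.144),('pink',(.568,-.235),.015,.03,.135,0),('redA',(.37,-.21),.015,.03,.135,0),('redB',(.485,-.31),.015,.03,.135,0),('redC',(.384,-.30),.015,.03,.135,0),('tin',(.525,.125),.043,.01,.07,0),('jar',(.585,-.02),.034,.01,.06,0)):
  for n,Q in(('top',T),('side',S)):
    m=(np.hypot(Q[:,0]-g[0],Q[:,1]-g[1])<r+.025)&(Q[:,2]>zl)&(Q[:,2]<zh)
    top=(np.hypot(Q[:,0]-g[0],Q[:,1]-g[1])<r+.02)
    z=np.percentile(Q[top][:,2],98);tt=Q[top&(Q[:,2]>z-.008)]
    print(nm,n,fit(Q[m],r,g) if m.sum()>10 else m.sum(),'top mid',((tt.max(0)+tt.min(0))/2).round(4),z.round(4),len(tt))
print(R.from_quat(manip.get_obs()['ee_rot']).as_matrix().round(3))
E
```

```text
wood top (array([ 0.4615, -0.203 ]), np.float64(0.0035), 105) top mid [ 0.4813 -0.2194  0.1429] 0.1453 120
wood side (array([ 0.4826, -0.22  ]), np.float64(0.0005), 655) top mid [ 0.4821 -0.2212  0.141 ] 0.1441 220
pink top (array([ 0.5791, -0.2423]), np.float64(0.0005), 140) top mid [ 0.5782 -0.2411  0.1431] 0.1455 112
pink side (array([ 0.5803, -0.2416]), np.float64(0.0005), 673) top mid [ 0.5792 -0.2429  0.1411] 0.1441 216
redA top (array([ 0.3804, -0.2136]), np.float64(0.0002), 79) top mid [ 0.3799 -0.2132  0.1437] 0.1466 123
redA side (array([ 0.3818, -0.2127]), np.float64(0.0005), 666) top mid [ 0.3815 -0.2149  0.1412] 0.1442 226
redB top (array([ 0.4817, -0.2969]), np.float64(0.0039), 143) top mid [ 0.498  -0.3156  0.143 ] 0.1455 114
redB side (array([ 0.5   , -0.3163]), np.float64(0.0005), 716) top mid [ 0.4991 -0.3178  0.1411] 0.1442 280
redC top (array([ 0.3866, -0.3123]), np.float64(0.0004), 124) top mid [ 0.3862 -0.3112  0.1435] 0.1461 122
redC side (array([ 0.3831, -0.3374]), np.float64(0.0037), 722) top mid [ 0.3876 -0.3132  0.1411] 0.1444 305
tin top (array([0.529 , 0.1351]), np.float64(0.0005), 163) top mid [0.5296 0.135  0.0895] 0.0914 692
tin side (array([0.5308, 0.1348]), np.float64(0.001), 691) top mid [0.5309 0.1351 0.0862] 0.0888 501
jar top (array([ 0.5961, -0.0104]), np.float64(0.0005), 111) top mid [ 0.5951 -0.0099  0.085 ] 0.0872 403
jar side (array([ 0.5977, -0.0105]), np.float64(0.0008), 508) top mid [ 0.5975 -0.0107  0.0815] 0.0846 424
[[ 0.911 -0.     0.413]
 [-0.413  0.     0.911]
 [-0.    -1.     0.   ]]
```

View pics/crop.png

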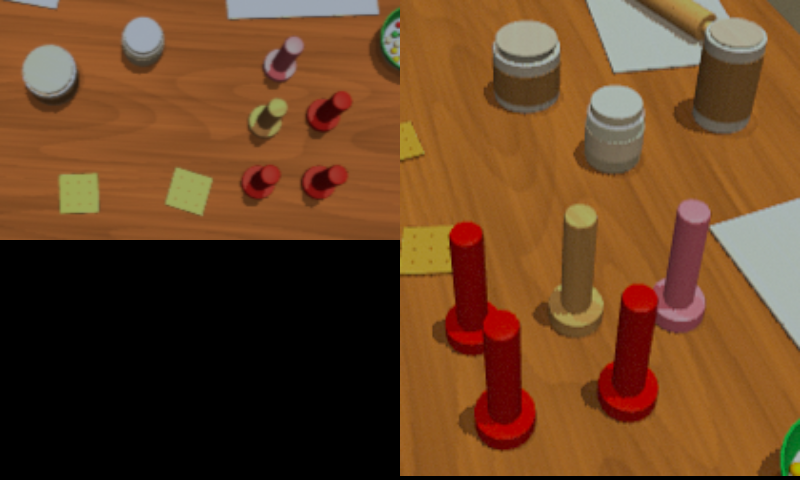

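The crop shows the wooden tamper at about (578,270), with reds to the left, lower left and lower right and pink to the right. The jar at (614,130) and the low tin at (526,65) stand clear. Fitted positions are tamper (0.482, -0.220), tin (0.530, 0.135) and jar (0.597, -0.010). The present yaw gives the jaws free gaps around the tamper, so I'll keep it.

Call:
move_arm(
  increments=[
    {"offset": [0.02, 0, -0.013], "yaw": 0, "jaw": 0},
    {"offset": [0.055, 0, -0.035], "yaw": 0, "jaw": 0},
    {"offset": [0.09, 0, -0.057], "yaw": 0, "jaw": 0},
    {"offset": [0.125, 0, -0.079], "yaw": 0, "jaw": 0},
    {"offset": [0.16, 0, -0.101], "yaw": 0, "jaw": 0},
    {"offset": [0.195, 0, -0.123], "yaw": 0, "jaw": 0},
    {"offset": [0.23, 0, -0.145], "yaw": 0, "jaw": 0},
    {"offset": [0.265, 0, -0.167], "yaw": 0, "jaw": 0},
    {"offset": [0.3, 0, -0.19], "yaw": 0, "jaw": 0},
    {"offset": [0.32, 0, -0.2], "yaw": 0, "jaw": 0},
  ],
  squeeze=60,
)

```text
clock: 1.33
position: [0.4693, 0.2497, 0.2488]
ee_rot: [0.691, -0.151, 0.152, -0.691]
ft_force: [0.7, 0.1, 0.4]
grip_width: 1.001
```

Call:
move_arm(
  increments=[
    {"offset": [0.01, 0, -0.02], "yaw": 0, "jaw": 0},
    {"offset": [0.025, 0, -0.05], "yaw": 0, "jaw": 0},
    {"offset": [0.041, 0, -0.083], "yaw": 0, "jaw": 0},
    {"offset": [0.057, 0, -0.116], "yaw": 0, "jaw": 0},
    {"offset": [0.074, 0, -0.15], "yaw": 0, "jaw": 0},
    {"offset": [0.09, 0, -0.183], "yaw": 0, "jaw": 0},
    {"offset": [0.107, 0, -0.216], "yaw": 0, "jaw": 0},
    {"offset": [0.123, 0, -0.25], "yaw": 0, "jaw": 0},
    {"offset": [0.138, 0, -0.28], "yaw": 0, "jaw": 0},
    {"offset": [0.148, 0, -0.3], "yaw": 0, "jaw": 0},
  ],
)

```text
clock: 2.17
position: [0.478, -0.0884, 0.2495]
ee_rot: [0.691, -0.151, 0.153, -0.69]
ft_force: [0.5, 0.2, 0.1]
grip_width: 0.997
```

```bash
cat > d.py <<'E'
import sys
from h import *
from scipy.spatial.transform import Rotation as R
o=manip.get_obs();M=R.from_quat(o['ee_rot']).as_matrix()
print(o['clock'],o['position'].round(4),'offset',(M.T@(np.array(list(map(float,sys.argv[1:4])))-o['position'])).round(4),M.round(3).tolist(),o['ft_force'].round(1),o['grip_width'].round(3),o['joint_pos'].round(2))
E
python3 d.py .482 -.22 .248
```

```text
Traceback (most recent call last):
  File "d.py", line 5, in <module>
    print(o['clock'],o['position'].round(4),'offset',(M.T@(np.array(list(map(float,sys.argv[1:4])))-o['position'])).round(4),M.round(3).tolist(),o['ft_force'].round(1),o['grip_width'].round(3),o['joint_pos'].round(2))
                                                                                                                                                                        ^^^^^^^^^^^^^^^^^^^^^
AttributeError: 'float' object has no attribute 'round'
```

Call:
move_arm(
  increments=[
    {"offset": [0.015, 0, -0.03], "yaw": 0, "jaw": 0},
    {"offset": [0.03, 0, -0.06], "yaw": 0, "jaw": 0},
    {"offset": [0.045, 0, -0.09], "yaw": 0, "jaw": 0},
    {"offset": [0.055, 0, -0.11], "yaw": 0, "jaw": 0},
    {"offset": [0.059, 0, -0.118], "yaw": 0, "jaw": 0},
    {"offset": [0.059, 0, -0.118], "yaw": 0, "jaw": 0},
  ],
)

```text
clock: 2.67
position: [0.4814, -0.2224, 0.2497]
ee_rot: [0.691, -0.153, 0.154, -0.69]
ft_force: [-0.3, 0.4, -0.7]
grip_width: 0.999
```

```bash
sed -i "s/o\['grip_width'\].round(3)/o['grip_width']/" d.py; python3 d.py .482 -.22 .105; python3 - <<'E'
from h import *
from scipy.optimize import least_squares
o=manip.get_obs();p=shot('wrist','wrist1.png');C=cloud(p,o)
f=lambda P,r,g:least_squares(lambda x:np.hypot(P[:,0]-x[0],P[:,1]-x[1])-r,g,loss='soft_l1',f_scale=.002).x
Q=C.reshape(-1,3);d=np.hypot(Q[:,0]-.482,Q[:,1]+.22)
m=(d<.03)&(Q[:,2]>.13)&(Q[:,2]<.16);t=Q[m];print(m.sum(),((t.max(0)+t.min(0))/2).round(4),t.min(0),t.max(0))
print(p['mount'].round(3).tolist())
E
```

```text
2.6667 [ 0.4814 -0.2224  0.2497] offset [-0.0009  0.1447  0.0025] [[0.906, 0.002, 0.424], [-0.424, -0.002, 0.906], [0.003, -1.0, -0.001]] [-0.3  0.4 -0.7] 0.9991413327454013 [-0.23  0.12  0.63  1.74 -0.07  1.3   1.55]
1306 [ 0.4827 -0.2202  0.1384] [ 0.46827572 -0.23489403  0.13019925] [ 0.49703923 -0.20554713  0.14665356]
[[-0.001, 0.954, 0.301, -0.076], [0.001, -0.301, 0.954, -0.126], [1.0, 0.001, -0.001, -0.001], [0.0, 0.0, 0.0, 1.0]]
```

View pics/wrist1.png

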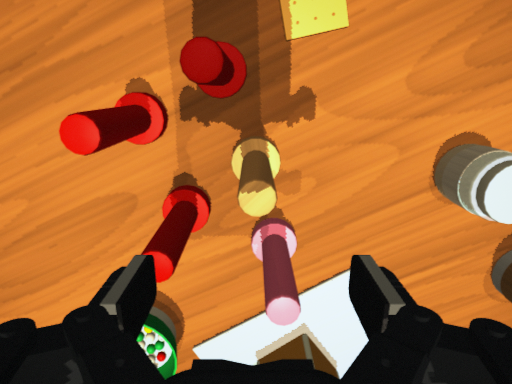

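The wrist view shows the beige tamper at (257,180), with pink behind it at (275,260) and reds at (215,65), (110,130) and (180,235). The wrist fit gives (0.483, -0.220), which agrees with the other two cameras. I'll descend now.

Call:
move_arm(
  increments=[
    {"offset": [0, 0.015, 0.0025], "yaw": 0, "jaw": 0},
    {"offset": [0, 0.035, 0.0025], "yaw": 0, "jaw": 0},
    {"offset": [0, 0.055, 0.0025], "yaw": 0, "jaw": 0},
    {"offset": [0, 0.075, 0.0025], "yaw": 0, "jaw": 0},
    {"offset": [0, 0.095, 0.0025], "yaw": 0, "jaw": 0},
    {"offset": [0, 0.115, 0.0025], "yaw": 0, "jaw": 0},
    {"offset": [0, 0.13, 0.0025], "yaw": 0, "jaw": 0},
    {"offset": [0, 0.14, 0.0025], "yaw": 0, "jaw": 0},
    {"offset": [0, 0.144, 0.0025], "yaw": 0, "jaw": 0},
    {"offset": [0, 0.144, 0.0025], "yaw": 0, "jaw": 0},
  ],
)

```text
clock: 3.55
position: [0.4831, -0.2171, 0.105]
ee_rot: [0.691, -0.152, 0.153, -0.69]
ft_force: [-0.5, 0.1, 0.2]
grip_width: 0.996
```

```bash
python3 d.py .4823 -.22 .105
```

```text
3.55 [ 0.4831 -0.2171  0.105 ] offset [ 0.0005  0.     -0.003 ] [[0.907, 0.001, 0.421], [-0.421, -0.0, 0.907], [0.001, -1.0, 0.0]] [-0.5  0.1  0.2] 0.996418394234165 [-0.19  0.28  0.61  1.91 -0.19  1.01  1.63]
```

Call:
move_arm(
  increments=[
    {"offset": [0.0005, 0, -0.003], "yaw": 0, "jaw": 60},
    {"offset": [0.0005, 0, -0.003], "yaw": 0, "jaw": 90},
    {"offset": [0.0005, 0, -0.003], "yaw": 0, "jaw": 120},
    {"offset": [0.0005, 0, -0.003], "yaw": 0, "jaw": 140},
    {"offset": [0.0005, 0, -0.003], "yaw": 0, "jaw": 160},
    {"offset": [0.0005, 0, -0.003], "yaw": 0, "jaw": 180},
    {"offset": [0.0005, 0, -0.003], "yaw": 0, "jaw": 200},
    {"offset": [0.0005, 0, -0.003], "yaw": 0, "jaw": 255},
    {"offset": [0.0005, 0, -0.003], "yaw": 0, "jaw": 255},
    {"offset": [0.0005, 0, -0.003], "yaw": 0, "jaw": 255},
  ],
  squeeze=60,
)

```text
clock: 4.38
position: [0.4827, -0.2199, 0.1055]
ee_rot: [-0.69, 0.152, -0.153, 0.691]
ft_force: [-0.7, 1.7, 5.6]
grip_width: 0.339
```

```bash
python3 d.py .4823 -.22 .105
```

```text
4.3833 [ 0.4827 -0.2199  0.1055] offset [-0.0003  0.0005 -0.0002] [[0.907, 0.002, 0.421], [-0.421, -0.0, 0.907], [0.002, -1.0, 0.0]] [-0.7  1.7  5.6] 0.3393689407604715 [-0.19  0.29  0.61  1.9  -0.19  1.01  1.64]
```

Call:
move_arm(
  increments=[
    {"offset": [0, 0, 0], "yaw": 0, "jaw": 255},
    {"offset": [0, -0.01, 0], "yaw": 0, "jaw": 255},
    {"offset": [0, -0.03, 0], "yaw": 0, "jaw": 255},
    {"offset": [0, -0.05, 0], "yaw": 0, "jaw": 255},
    {"offset": [0, -0.07, 0], "yaw": 0, "jaw": 255},
    {"offset": [0, -0.09, 0], "yaw": 0, "jaw": 255},
    {"offset": [0, -0.11, 0], "yaw": 0, "jaw": 255},
    {"offset": [0, -0.125, 0], "yaw": 0, "jaw": 255},
    {"offset": [0, -0.135, 0], "yaw": 0, "jaw": 255},
    {"offset": [0, -0.135, 0], "yaw": 0, "jaw": 255},
  ],
)

```text
clock: 5.22
position: [0.4832, -0.2203, 0.2427]
ee_rot: [-0.69, 0.151, -0.154, 0.691]
ft_force: [0.1, -0.6, -3.7]
grip_width: 0.331
```

```bash
python3 d.py .530 .135 .24; python3 - <<'E'
from h import *
o=manip.get_obs();p=shot('side','side2.png');C=cloud(p).reshape(-1,3)
x,y,z=o['position']
for a,b in((-.105,-.09),(-.08,-.05),(-.05,-.02),(-.113,-.1)):
  Q=C[(np.hypot(C[:,0]-x,C[:,1]-y)<.045)&(C[:,2]>z+a)&(C[:,2]<z+b)];print(a,b,len(Q),((Q.max(0)+Q.min(0))/2-o['position']).round(4),Q[:,2].min() if len(Q) else 0)
from scipy.optimize import least_squares
for a,b,r in((-.101,-.088,.027),(-.08,-.05,.015),(-.05,-.025,.015)):
  Q=C[(np.hypot(C[:,0]-x,C[:,1]-y)<.04)&(C[:,2]>z+a)&(C[:,2]<z+b)]
  f=least_squares(lambda q:np.hypot(Q[:,0]-q[0],Q[:,1]-q[1])-r,(x,y),loss='soft_l1',f_scale=.002);print(f.x-[x,y],len(Q),abs(f.fun).mean())
cv2.imwrite('pics/c2.png',cv2.resize(cv2.imread('pics/side2.png')[120:340,180:420],None,fx=2,fy=2))
E
```

```text
5.2167 [ 0.4832 -0.2203  0.2427] offset [-0.107   0.0026  0.342 ] [[0.907, 0.005, 0.421], [-0.421, -0.001, 0.907], [0.005, -1.0, 0.001]] [ 0.1 -0.6 -3.7] 0.3306497980288889 [-0.24  0.13  0.64  1.75 -0.08  1.28  1.55]
-0.105 -0.09 192 [-0.0013 -0.0105 -0.0975] 0.1377525590894251
-0.08 -0.05 243 [-0.0002 -0.0072 -0.0649] 0.16296130877501955
-0.05 -0.02 241 [-0.0004 -0.0069 -0.0351] 0.1927443531057744
-0.113 -0.1 59 [-0.0012 -0.0113 -0.1035] 0.1356602317890931
[ 0.00031522 -0.0002205 ] 183 0.0005731545065096502
[ 0.0003762  -0.00020583] 243 0.0005156762503038738
[ 5.69540052e-05 -2.68520352e-04] 222 0.0005544624945094448
```

View pics/c2.png

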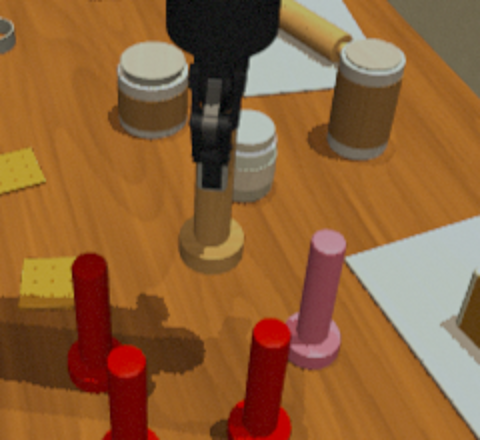

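The crop shows the tamper held upright, its foot at (212,240), with no neighbour disturbed. I'll carry it over the tin.

Call:
move_arm(
  increments=[
    {"offset": [-0.005, 0, 0.017], "yaw": 0, "jaw": 255},
    {"offset": [-0.015, 0, 0.045], "yaw": 0, "jaw": 255},
    {"offset": [-0.025, 0, 0.08], "yaw": 0, "jaw": 255},
    {"offset": [-0.036, 0, 0.115], "yaw": 0, "jaw": 255},
    {"offset": [-0.048, 0, 0.152], "yaw": 0, "jaw": 255},
    {"offset": [-0.06, 0, 0.19], "yaw": 0, "jaw": 255},
    {"offset": [-0.071, 0, 0.227], "yaw": 0, "jaw": 255},
    {"offset": [-0.082, 0, 0.262], "yaw": 0, "jaw": 255},
    {"offset": [-0.09, 0, 0.29], "yaw": 0, "jaw": 255},
    {"offset": [-0.096, 0, 0.307], "yaw": 0, "jaw": 255},
  ],
)

```text
clock: 6.1
position: [0.5239, 0.1029, 0.2394]
ee_rot: [0.691, -0.151, 0.151, -0.691]
ft_force: [-0.2, -0.8, -2.7]
grip_width: 0.334
```

```bash
python3 d.py .530 .135 .24
```

```text
6.1 [0.5239 0.1029 0.2394] offset [-0.0078 -0.0006  0.0317] [[0.909, 0.001, 0.417], [-0.417, -0.0, 0.909], [0.001, -1.0, -0.0]] [-0.2 -0.8 -2.7] 0.3338750930884746 [-0.61  0.13  0.36  1.73 -0.05  1.28  0.9 ]
```

Call:
move_arm(
  increments=[
    {"offset": [-0.004, 0, 0.016], "yaw": 0, "jaw": 255},
    {"offset": [-0.0075, 0, 0.0305], "yaw": 0, "jaw": 255},
    {"offset": [-0.0075, 0, 0.0305], "yaw": 0, "jaw": 255},
    {"offset": [-0.0075, 0, 0.0305], "yaw": 0, "jaw": 255},
  ],
)

```text
clock: 6.43
position: [0.5295, 0.134, 0.2383]
ee_rot: [0.691, -0.151, 0.15, -0.69]
ft_force: [0.4, -0.8, -2.7]
grip_width: 0.339
```

```bash
python3 d.py .530 .135 .194
```

```text
6.4333 [0.5295 0.134  0.2383] offset [0.0001 0.0443 0.0012] [[0.909, -0.001, 0.416], [-0.416, -0.001, 0.909], [-0.0, -1.0, -0.002]] [ 0.4 -0.8 -2.7] 0.33900027601679 [-0.64  0.16  0.34  1.7  -0.06  1.29  0.86]
```

Call:
move_arm(
  increments=[
    {"offset": [0, 0.008, 0.001], "yaw": 0, "jaw": 255},
    {"offset": [0, 0.018, 0.001], "yaw": 0, "jaw": 255},
    {"offset": [0, 0.028, 0.001], "yaw": 0, "jaw": 255},
    {"offset": [0, 0.036, 0.001], "yaw": 0, "jaw": 255},
    {"offset": [0, 0.039, 0.001], "yaw": 0, "jaw": 255},
    {"offset": [0, 0.041, 0.001], "yaw": 0, "jaw": 255},
    {"offset": [0, 0.042, 0.001], "yaw": 0, "jaw": 255},
    {"offset": [0, 0.042, 0.001], "yaw": 0, "jaw": 255},
  ],
)

```text
clock: 7.1
position: [0.5299, 0.1348, 0.1963]
ee_rot: [0.691, -0.151, 0.15, -0.69]
ft_force: [0.2, 0.6, -2.0]
grip_width: 0.334
```

```bash
python3 d.py .530 .135 .184
```

```text
7.1 [0.5299 0.1348 0.1963] offset [-0.      0.0123  0.0002] [[0.909, -0.001, 0.416], [-0.416, -0.001, 0.909], [-0.0, -1.0, -0.002]] [ 0.2  0.6 -2. ] 0.33398761938034366 [-0.63  0.2   0.34  1.76 -0.07  1.2   0.87]
```

Call:
move_arm(
  increments=[
    {"offset": [0, 0.001, 0], "yaw": 0, "jaw": 255},
    {"offset": [0, 0.002, 0], "yaw": 0, "jaw": 255},
    {"offset": [0, 0.003, 0], "yaw": 0, "jaw": 255},
    {"offset": [0, 0.004, 0], "yaw": 0, "jaw": 255},
    {"offset": [0, 0.005, 0], "yaw": 0, "jaw": 255},
    {"offset": [0, 0.006, 0], "yaw": 0, "jaw": 255},
    {"offset": [0, 0.007, 0], "yaw": 0, "jaw": 255},
    {"offset": [0, 0.008, 0], "yaw": 0, "jaw": 255},
  ],
  squeeze=80,
)

```text
clock: 7.77
position: [0.53, 0.135, 0.1882]
ee_rot: [0.691, -0.151, 0.15, -0.69]
ft_force: [0.8, 0.3, -1.9]
grip_width: 0.333
```

Call:
move_arm(
  increments=[
    {"offset": [0, 0.001, 0], "yaw": 0, "jaw": 255},
    {"offset": [0, 0.002, 0], "yaw": 0, "jaw": 255},
    {"offset": [0, 0.003, 0], "yaw": 0, "jaw": 255},
    {"offset": [0, 0.003, 0], "yaw": 0, "jaw": 255},
  ],
)

```text
clock: 8.1
position: [0.5297, 0.1349, 0.1846]
ee_rot: [0.692, -0.151, 0.15, -0.69]
ft_force: [-0.2, -0.3, -4.0]
grip_width: 0.335
```

```bash
python3 d.py .530 .135 .184; python3 - <<'E'
from h import *
p=shot('side','side3.png');cv2.imwrite('pics/c3.png',cv2.resize(p['pixels'][60:220,190:350,::-1],None,fx=3,fy=3))
C=cloud(p).reshape(-1,3);o=manip.get_obs();x,y,z=o['position']
Q=C[(np.hypot(C[:,0]-.53,C[:,1]-.135)<.042)&(C[:,2]>.07)&(C[:,2]<.12)]
r=np.hypot(Q[:,0]-.53,Q[:,1]-.135);print(np.histogram(Q[r>.029][:,2],np.arange(.07,.1,.002)))
E
```

```text
8.1 [0.5297 0.1349 0.1846] offset [0.0002 0.0006 0.0003] [[0.909, -0.002, 0.416], [-0.416, -0.002, 0.909], [-0.001, -1.0, -0.002]] [-0.2 -0.3 -4. ] 0.3347865951990443 [-0.63  0.21  0.34  1.77 -0.07  1.18  0.87]
(array([ 9, 30, 63, 98, 47,  1,  4,  4,  2,  1,  3,  2,  2,  2]), array([0.07 , 0.072, 0.074, 0.076, 0.078, 0.08 , 0.082, 0.084, 0.086,
       0.088, 0.09 , 0.092, 0.094, 0.096, 0.098]))
```

View pics/c3.png

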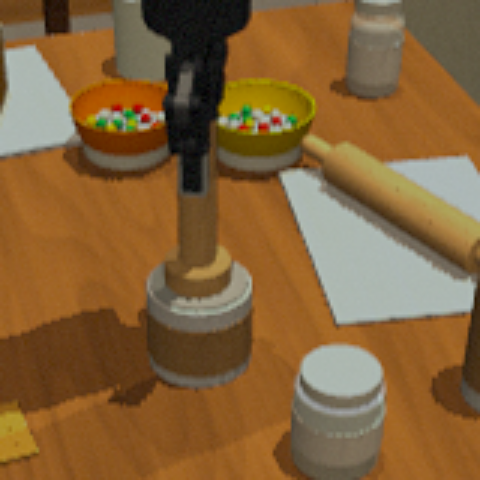

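The foot is centred on the lid at (198,275), and the lid surface now reads about 0.078, which is home. I'll press a little more against the stop to confirm, then rise.

Call:
move_arm(
  increments=[
    {"offset": [0, 0.001, 0], "yaw": 0, "jaw": 255},
    {"offset": [0, 0.002, 0], "yaw": 0, "jaw": 255},
    {"offset": [0, 0.0025, 0], "yaw": 0, "jaw": 255},
  ],
)

```text
clock: 8.4
position: [0.5303, 0.1348, 0.1834]
ee_rot: [0.691, -0.151, 0.151, -0.69]
ft_force: [-3.8, -0.8, 11.7]
grip_width: 0.334
```

Call:
move_arm(
  increments=[
    {"offset": [0, -0.002, 0], "yaw": 0, "jaw": 255},
    {"offset": [0, -0.007, 0], "yaw": 0, "jaw": 255},
    {"offset": [0, -0.017, 0], "yaw": 0, "jaw": 255},
    {"offset": [0, -0.03, 0], "yaw": 0, "jaw": 255},
    {"offset": [0, -0.045, 0], "yaw": 0, "jaw": 255},
    {"offset": [0, -0.055, 0], "yaw": 0, "jaw": 255},
    {"offset": [0, -0.06, 0], "yaw": 0, "jaw": 255},
    {"offset": [0, -0.06, 0], "yaw": 0, "jaw": 255},
  ],
)

```text
clock: 9.07
position: [0.5308, 0.1351, 0.2448]
ee_rot: [-0.691, 0.15, -0.151, 0.691]
ft_force: [0.5, 0.3, -2.6]
grip_width: 0.338
```

```bash
python3 d.py .482 -.10 .24; python3 - <<'E'
from h import *
from scipy.optimize import least_squares
o=manip.get_obs();x,y,z=o['position']
for n in('side','top'):
  C=cloud(shot(n)).reshape(-1,3)
  Q=C[(np.hypot(C[:,0]-.53,C[:,1]-.135)<.037)&(C[:,2]>.06)&(C[:,2]<.1)];print(n,'lid z',np.percentile(Q[:,2],[20,50,80]).round(4),len(Q))
  for nm,g,r,lo,hi in(('tin',(.53,.135),.043,.01,.065),('jar',(.597,-.01),.034,.01,.06),('foot',(x,y),.027,z-.101,z-.088),('handle',(x,y),.015,z-.08,z-.03)):
    Q=C[(np.hypot(C[:,0]-g[0],C[:,1]-g[1])<r+.015)&(C[:,2]>lo)&(C[:,2]<hi)]
    if len(Q)>10:
      f=least_squares(lambda q:np.hypot(Q[:,0]-q[0],Q[:,1]-q[1])-r,g,loss='soft_l1',f_scale=.002);print(n,nm,f.x.round(4),len(Q),Q[:,2].min().round(4))
Q=C
E
```

```text
9.0667 [0.5308 0.1351 0.2448] offset [ 0.0534  0.0048 -0.2341] [[0.909, 0.002, 0.416], [-0.416, -0.0, 0.909], [0.002, -1.0, 0.001]] [ 0.5  0.3 -2.6] 0.33784792172626443 [-0.64  0.16  0.34  1.69 -0.05  1.3   0.86]
side lid z [0.0765 0.0774 0.0783] 425
side tin [0.5309 0.1348] 627 0.0101
side jar [ 0.5975 -0.0106] 522 0.0101
side foot [0.5315 0.1345] 119 0.1439
side handle [0.5311 0.1346] 252 0.1649
top lid z [0.0757 0.0771 0.0791] 92
top tin [0.5295 0.1348] 66 0.0125
top jar [ 0.5959 -0.0105] 108 0.0102
```

The lid reads 0.077 to 0.078, so it is home. The tin and jar have not moved. Next I'll carry the tamper to a free spot at (0.485, -0.11).

Call:
move_arm(
  increments=[
    {"offset": [0.003, 0, -0.012], "yaw": 0, "jaw": 255},
    {"offset": [0.01, 0, -0.04], "yaw": 0, "jaw": 255},
    {"offset": [0.018, 0, -0.072], "yaw": 0, "jaw": 255},
    {"offset": [0.027, 0, -0.108], "yaw": 0, "jaw": 255},
    {"offset": [0.036, 0, -0.144], "yaw": 0, "jaw": 255},
    {"offset": [0.045, 0, -0.18], "yaw": 0, "jaw": 255},
    {"offset": [0.053, 0, -0.212], "yaw": 0, "jaw": 255},
    {"offset": [0.058, 0, -0.234], "yaw": 0, "jaw": 255},
    {"offset": [0.06, 0, -0.242], "yaw": 0, "jaw": 255},
    {"offset": [0.06, 0, -0.242], "yaw": 0, "jaw": 255},
  ],
)

```text
clock: 10.0
position: [0.4828, -0.1131, 0.2429]
ee_rot: [0.691, -0.152, 0.152, -0.69]
ft_force: [-0.1, 0.5, -3.4]
grip_width: 0.332
```

```bash
python3 d.py .485 -.11 .106; python3 - <<'E'
from h import *
for n in('side',):
  C=cloud(shot(n)).reshape(-1,3)
  o=manip.get_obs();x,y,z=o['position']
  Q=C[(np.hypot(C[:,0]-x,C[:,1]-y)<.075)&(C[:,2]>.006)&(C[:,2]<.11)];print('obstacles',len(Q))
  Q=C[(np.hypot(C[:,0]-x,C[:,1]-y)<.04)&(C[:,2]>.11)&(C[:,2]<z-.08)];print('foot bottom below tcp',z-np.percentile(Q[:,2],[0,1,3]))
E
```

```text
10.0 [ 0.4828 -0.1131  0.2429] offset [0.0008 0.1369 0.004 ] [[0.907, -0.001, 0.42], [-0.42, -0.001, 0.907], [-0.001, -1.0, -0.002]] [-0.1  0.5 -3.4] 0.33170925314314836 [-0.38  0.03  0.54  1.83 -0.02  1.29  1.3 ]
obstacles 0
foot bottom below tcp [0.1064842  0.10526441 0.10417379]
```

Call:
move_arm(
  increments=[
    {"offset": [0, 0.015, 0], "yaw": 0, "jaw": 255},
    {"offset": [0, 0.035, 0], "yaw": 0, "jaw": 255},
    {"offset": [0, 0.055, 0], "yaw": 0, "jaw": 255},
    {"offset": [0, 0.075, 0], "yaw": 0, "jaw": 255},
    {"offset": [0, 0.095, 0], "yaw": 0, "jaw": 255},
    {"offset": [0, 0.113, 0], "yaw": 0, "jaw": 255},
    {"offset": [0, 0.125, 0], "yaw": 0, "jaw": 255},
    {"offset": [0, 0.131, 0], "yaw": 0, "jaw": 255},
    {"offset": [0, 0.133, 0], "yaw": 0, "jaw": 255},
    {"offset": [0, 0.133, 0], "yaw": 0, "jaw": 255},
  ],
)

```text
clock: 10.88
position: [0.4833, -0.1102, 0.1098]
ee_rot: [0.691, -0.151, 0.15, -0.69]
ft_force: [-0.0, 0.8, -2.9]
grip_width: 0.33
```

Call:
move_arm(
  increments=[
    {"offset": [0, 0.001, 0], "yaw": 0, "jaw": 255},
    {"offset": [0, 0.002, 0], "yaw": 0, "jaw": 255},
    {"offset": [0, 0.003, 0], "yaw": 0, "jaw": 255},
    {"offset": [0, 0.004, 0], "yaw": 0, "jaw": 255},
    {"offset": [0, 0.004, 0], "yaw": 0, "jaw": 255},
  ],
)

```text
clock: 11.3
position: [0.4833, -0.1101, 0.1058]
ee_rot: [0.691, -0.151, 0.15, -0.69]
ft_force: [-0.3, -0.2, -2.3]
grip_width: 0.331
```

Call:
move_arm(
  increments=[
    {"offset": [0, 0.0005, 0], "yaw": 0, "jaw": 255},
    {"offset": [0, 0.001, 0], "yaw": 0, "jaw": 255},
    {"offset": [0, 0.0015, 0], "yaw": 0, "jaw": 255},
    {"offset": [0, 0.0015, 0], "yaw": 0, "jaw": 255},
  ],
)

```text
clock: 11.63
position: [0.4838, -0.1103, 0.1056]
ee_rot: [0.691, -0.151, 0.151, -0.691]
ft_force: [-4.7, 1.2, 13.2]
grip_width: 0.331
```

Table contact is felt. I'll ease off, then open the jaws slowly.

Call:
move_arm(
  increments=[
    {"offset": [-0.0003, 0, 0], "yaw": 0, "jaw": 255},
    {"offset": [-0.0003, 0, 0], "yaw": 0, "jaw": 255},
    {"offset": [-0.0003, 0, 0], "yaw": 0, "jaw": 150},
    {"offset": [-0.0003, 0, 0], "yaw": 0, "jaw": 130},
    {"offset": [-0.0003, 0, 0], "yaw": 0, "jaw": 100},
    {"offset": [-0.0003, 0, 0], "yaw": 0, "jaw": 60},
    {"offset": [-0.0003, 0, 0], "yaw": 0, "jaw": 20},
    {"offset": [-0.0003, 0, 0], "yaw": 0, "jaw": 20},
    {"offset": [-0.0003, 0, 0], "yaw": 0, "jaw": 20},
    {"offset": [-0.0003, 0, 0], "yaw": 0, "jaw": 20},
  ],
)

```text
clock: 12.47
position: [0.4836, -0.1102, 0.1056]
ee_rot: [0.691, -0.151, 0.151, -0.691]
ft_force: [0.8, -0.6, 0.3]
grip_width: 0.923
```

Call:
move_arm(
  increments=[
    {"offset": [0, -0.01, 0], "yaw": 0, "jaw": 20},
    {"offset": [0, -0.03, 0], "yaw": 0, "jaw": 20},
    {"offset": [0, -0.05, 0], "yaw": 0, "jaw": 20},
    {"offset": [0, -0.075, 0], "yaw": 0, "jaw": 20},
    {"offset": [0, -0.1, 0], "yaw": 0, "jaw": 20},
    {"offset": [0, -0.125, 0], "yaw": 0, "jaw": 20},
    {"offset": [0, -0.14, 0], "yaw": 0, "jaw": 20},
    {"offset": [0, -0.145, 0], "yaw": 0, "jaw": 20},
    {"offset": [0, -0.145, 0], "yaw": 0, "jaw": 20},
  ],
)

```text
clock: 13.22
position: [0.4842, -0.1103, 0.2521]
ee_rot: [-0.691, 0.15, -0.152, 0.691]
ft_force: [-0.4, -0.3, 0.7]
grip_width: 0.919
```

```bash
python3 d.py .48 -.11 .24; python3 - <<'E'
from h import *
from scipy.optimize import least_squares
p=shot('side','side4.png');C=cloud(p).reshape(-1,3)
Q=C[(np.hypot(C[:,0]-.53,C[:,1]-.135)<.037)&(C[:,2]>.06)&(C[:,2]<.1)];print('lid z',np.percentile(Q[:,2],[20,50,80]).round(4))
for nm,g,r,lo,hi in(('tin',(.53,.135),.043,.01,.065),('jar',(.597,-.01),.034,.01,.06),('foot',(.483,-.11),.027,.004,.018),('hLow',(.483,-.11),.015,.03,.07),('hHigh',(.483,-.11),.015,.09,.135),('pink',(.58,-.242),.015,.03,.13),('redA',(.3815,-.213),.015,.03,.13),('redB',(.5,-.316),.015,.03,.13)):
    Q=C[(np.hypot(C[:,0]-g[0],C[:,1]-g[1])<r+.015)&(C[:,2]>lo)&(C[:,2]<hi)]
    f=least_squares(lambda q:np.hypot(Q[:,0]-q[0],Q[:,1]-q[1])-r,g,loss='soft_l1',f_scale=.002);print(nm,f.x.round(4),len(Q))
cv2.imwrite('pics/c4.png',cv2.resize(p['pixels'][120:380,180:420,::-1],None,fx=2,fy=2))
E
```

```text
13.2167 [ 0.4842 -0.1103  0.2521] offset [-0.0039  0.0121 -0.0015] [[0.909, 0.002, 0.417], [-0.417, -0.0, 0.909], [0.002, -1.0, 0.001]] [-0.4 -0.3  0.7] 0.9194064477525238 [-0.39  0.03  0.54  1.81 -0.01  1.3   1.29]
lid z [0.0764 0.0774 0.0783]
tin [0.5309 0.1347] 554
jar [ 0.5977 -0.0106] 514
foot [ 0.4834 -0.1098] 134
hLow [ 0.4836 -0.1103] 206
hHigh [ 0.4838 -0.1103] 268
pink [ 0.5804 -0.2417] 641
redA [ 0.3817 -0.2128] 638
redB [ 0.5    -0.3163] 678
```

View pics/c4.png

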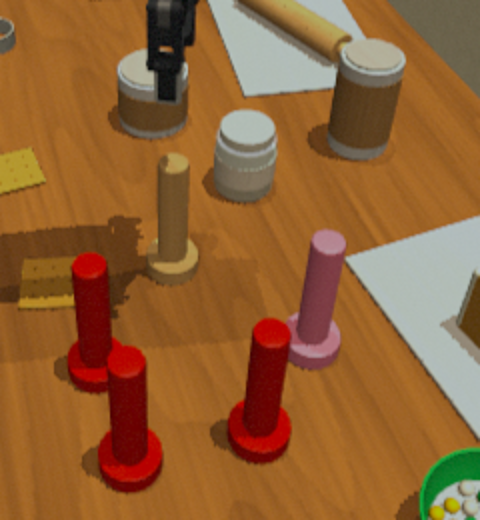

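The tamper stands upright and free at (173,220), the lid is home, and everything else is where it was. I'm handing the job in.

```bash
python3 -c "
from workcell import manip
print(manip.hand_in())"
```

```text
the job is handed in; nothing more can be done
None
```

The lid of the low cocoa tin is pressed home, and the tamper stands upright on the table at (0.483, -0.110), released. I handed the job in at about 13 s on the robot's clock.

- **Lid:** I pressed the tamper's foot straight down on it until it met the hard stop at about 14 N. Afterwards its top read 0.077–0.078 m, and it still did with the tamper put down. The side camera had read 0.088 m at the start.
- **Tamper:** The foot and handle axes agree to under 1 mm, so it stands straight. I put it in a clear spot about 11 cm from where it started, not back in its original place.
- **Tin, jar and look-alikes:** The tin, the jar, the pink look-alike and the two nearest red ones measured within 0.3 mm of their starting positions. I did not re-measure the third red one, but it looks undisturbed in the last picture.

The last checks all agreed. The hand-in reports no verdict.

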